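# Top bead scoop off the nested stack, poured into the V-groove track

## Task

On the carver's bench, lift only the top scoop, with its four wooden beads, off the nested stack of metal scoops, leaving the scoops under it nested where they are. Carry it to the wooden bead track and tip its nose down into the wide mouth so that all four beads run in single file into the groove, then set the empty scoop down upright in the middle of the green mat and let go. Leave everything else on the bench where it is.

Things in the scene. Friction and masses are not known exactly. Their poses are not given: they have to be found in the camera images.
- pan1_mid (a point): Top metal scoop, holds the beads, 0.1-0.2 kg, 38 mm tall. Each long side has an upright rim band to grip, 110 mm long, 15 mm high (the scoop's top 15 mm), 64 mm wide over both outer faces. Point: centreline, middle of the bands' length, half-way up (19 mm over its underside, 19 under the rim top). z up, -x to the open pouring nose, +x to the closed back wall, 67 mm away.
- pan1_lip (a point): Middle of the top scoop's pouring lip, on the underside: 95 mm towards -x of pan1_mid, 13 mm above the scoop's underside. Outer width there about 45 mm. From 55 mm ahead of pan1_mid the floor rises to it as an 18 degree ramp: beads stay in while the scoop is about level and roll out when the nose is tipped down 30 to 45 degrees.
- pan2_mid (a point): Second scoop, identical, empty, loose, nested 15 mm below the first; point and axes likewise. Each rim band rests on the next rim, outer faces flush: fingers reaching over 15 mm below the top rim grip this one too. Walls stand about 1.4 mm apart: the top scoop comes out straight up, level, free after 25 mm. Must stay nested.
- pan3_mid (a point): Third scoop, identical, loose, nested 15 mm below the second, on a fixed wooden stand 12 mm thick, 190 x 90 mm. Same point and axes. Must stay nested.
- bead0_center (a point): Centre of dark wooden bead 0: ball, 26 mm across, 12 g, polished, rolls freely; starts in the top scoop.
- bead1_center (a point): Centre of dark wooden bead 1: ball, 26 mm across, 12 g, polished, rolls freely; starts in the top scoop.
- bead2_center (a point): Centre of dark wooden bead 2: ball, 26 mm across, 12 g, polished, rolls freely; starts in the top scoop.
- bead3_center (a point): Centre of dark wooden bead 3: ball, 26 mm across, 12 g, polished, rolls freely; starts in the top scoop.
- track: Fixed wooden V-groove track on a base 200 x 70 mm. Origin under its middle, on the bench; z up, -x downhill. The 90 degree V falls 12 degrees to -x; its bottom is 40 mm over the bench at the origin. x = -95 to +30 mm: groove 34 mm wide between rails 42 mm above the V's bottom, end stop at -95; four beads fill it to about +12.
- track_mouth (a point): The V's bottom line in the middle of the track's wide mouth (62 mm uphill, +x, of the track's origin, 53 mm above the bench). Axes as the track. The mouth spans track x = +30 to +95 mm: the same V, 65 mm wide, its edges 33 mm above its bottom, open above and at its uphill end.
- mat: Green flat mat, fixed, 220 (x) x 130 (y) x 3 mm. Origin under its centre, z up.
- glue: Bystander, loose, to be left alone: upright white plastic glue bottle with an orange cap, 44 mm across, 130 mm tall. Origin at its underside, centred.
- wax: Bystander, loose, to be left alone: upright amber glass jar with a brass-coloured lid, 48 mm across, 75 mm tall. Origin at its underside, centred.
- mallet: Bystander, loose, to be left alone: carver's wooden mallet lying flat, dark head 70 x 110 mm, 70 mm tall, handle 28 mm thick reaching 180 mm along its +x. Origin at its underside, under the middle of the head.
- gouge_a: Bystander, loose, to be left alone: red-handled carving tool lying along its x, 190 mm long. Origin at its underside.
- gouge_b: Bystander, loose, to be left alone: dark-handled carving tool lying along its x, 210 mm long. Origin at its underside.
- stone: Bystander, loose, to be left alone: reddish sharpening stone lying flat, 50 x 150 x 25 mm. Origin at its underside, centred.
- tin: Bystander, loose, to be left alone: upright white tin, 80 mm across, 100 mm tall. Origin at its underside, centred.

How it is judged:
By the outcome, as a careful person would: the job done as asked, in the order asked, and still so for the second after the job is handed in, with the robot touching nothing.
It also fails if it takes over 54 s, if anything falls off the work surface, if the arm or the gripper's body presses on something with over 40 N, if the wrist force passes 120 N, or if a joint passes its speed limit or range.

## Robot

A 7-joint arm with a two-finger parallel gripper is mounted at the origin on the work surface. World frame = base frame: x ahead of the robot, y to its left, z up, the work surface at z = 0. Lengths are in m, angles in degrees, forces in N, time in s.
With the tool pointing down it reaches from about 0.4 to 0.75 m from the base axis. Payload 19.5 kg.
Tool frame: the origin (TCP) lies at the very end of the fingers, on their centre line; the grasp point (between the pads) lies 19 mm behind it; y points along the fingers, x is the direction in which the jaws open and shut, and the axes are right-handed (so a half turn about y gives the same grasp; the last joint's range is limited). The gripper opens to 85 mm and grips with 20 to 120 N. Pads are 22 mm wide; open, the fingers measure 114 mm over their backs; the gripper's body (76 mm by 85 mm) begins 54 mm behind the grasp point. The pads swing forward as they close: fully open they stand 13 mm farther back than shut.
Start: joints at [61.094, 40.479, -1.581, 85.061, 1.261, 54.483, -4.326], TCP at [0.257, -0.514, 0.231] pointing down, gripper open.
Joint ranges: [-155.06, 155.06], [-18.47, 123.98], [-90, 86.84], [0, 140.48], [-83.41, 263.41], [0, 116], [-161.91, 161.91]. Speed limits (degrees/s): [108.29, 108.29, 147.25, 147.25, 172.46, 172.46, 172.46].

## Interface

Orientations are given as [roll, pitch, yaw] about the fixed x, y, z axes, in that order (R = Rz(yaw) Ry(pitch) Rx(roll)).
In Python, from workcell import robot gives the robot as it stands.
- The arm moves only by the tool carry_out, never from a script. Its argument "targets" is a list that holds one entry, the list of rows, each a list of 7 numbers: the finger opening in mm, from 0 to 85.4, then the shift along the world's x, y, z in mm, then the turn, a rotation vector about the world's x, y, z in rad. In form: [[[fingers, x, y, z, rx, ry, rz], ...]]. A call has 1 to 20 rows; each row shifts and turns the commanded pose from where the row before left it; what a row does not reach is not made up. A row lasts 1/12 s, in which the tool goes at most 41.7 mm and 7.16 degrees, less where a joint would pass 70% of its speed; a pose out of reach is approached as far as the arm can. A call with a gripper value outside its range is refused whole. The fingers move at their own pace and stop on an object; the grip force is fixed at half the most. Time passes only in rows, so rows that do not move let the fingers close. It gives the time, the measured TCP pose, the force and the opening at its end, in the units of the state.
- robot.sense(): the state, without advancing time (a new reading comes with each control period).
- robot.read_camera(name): name is "scene" or "top" or "wrist"; returns the picture (384x512x3 uint8, red, green, blue); there is no depth.
- robot.camera_info(name): a dict with "fx", "fy", "cx", "cy" (pixels), "rvec" (rotation vector, rad) and "tvec" (3), from world to camera coordinates, as OpenCV has them. Camera axes: x right, y down, z forward; pixel columns grow to the right and rows downward; lengths in m; the calibration is good to about 2 mm. A picture is of the moment at which its call begins: read the wrist's pose just before it. camera_info takes no time and is no camera call; for the wrist camera it gives the pose at the moment of the call.
- robot.sign_off(): hands the job in, once; it reports no verdict.
Trained networks look in the newest picture that a camera, given by its name, has taken for a name from the list of things; names that differ only in an ending like _2 or _b are one class to them, and where a whole thing is asked for, a point or a joint stands for the part that bears it (a point fixed in the world has none). Each returns a list of dicts, best first, with "conf" (0 to 1); they miss things now and then, are a little off and sometimes report something else, mostly with a low value. They report only what shows in the picture. A call takes as long as a camera call.
- robot.search_frame(camera, query): "position" ([column, row] in pixels, amid what is visible of it).
- robot.pinpoint(camera, query): "position" ([column, row] in pixels: a listed point, or the origin of a listed thing).
The state is a dict: "t": time; "joints": joint angles; "qvel": joint speeds; "effort": joint torques, N m; "tool_pos": TCP position; "orientation": TCP orientation; "force": force on the tool from outside, world axes, zero at the start; "torque": the same for the moment, N m; "grip_width": finger opening in m.
Only numpy, scipy, OpenCV 4.12 (cv2) and the standard library are available. Lean on these libraries where they do the work, as an engineer would, in place of code of your own. Each camera call takes 0.05 s, during which the arm holds its last target. There are 200 camera calls.

## Working session

There is one attempt and no reset: what is moved stays moved. The work goes in short steps, Python scripts to look and compute and a tool call to move; the robot and the scene stay as the last step left them, time stands still between calls to the robot, and variables do not carry over. Pictures are saved under pics/ and viewed, about 8 in all and at most 12, crops included, and the job is handed in when it is done.

Besides the shell and the picture viewer there is one more tool, called after "Call:" as name([rows], argument=value, ...), one row to a line, values as JSON. carry_out: Moves the arm, as the interface text tells. Its arguments: {"type":"object","properties":{"targets":{"type":"array","items":{"type":"array","items":{"type":"array","items":{"type":"number"}}}}},"required":["targets"]}

```bash
mkdir -p pics; ls; python3 - <<'E'
from workcell import robot
import cv2,numpy as np
s=robot.sense();print(s)
for c in ("scene","top"):
    im=robot.read_camera(c);cv2.imwrite(f"pics/{c}0.png",im[:,:,::-1])
    i=robot.camera_info(c);R=cv2.Rodrigues(np.array(i["rvec"]))[0];print(c,i,"pos",-R.T@np.array(i["tvec"]))
    for q in ["pan1_mid","pan1_lip","track","track_mouth","mat","bead0_center","pan2_mid","pan3_mid"]:
        print(q,[(np.round(d["position"],1).tolist(),round(d["conf"],2)) for d in robot.pinpoint(c,q)[:4]])
a=cv2.imread("pics/scene0.png");b=cv2.imread("pics/top0.png")
E
```

```text
pics
{'t': 0.0, 'joints': array([61.09268706, 40.51219267, -1.5826937 , 85.08274635,  1.25945062,
       54.48308988, -4.32415803]), 'qvel': array([-0.07963371,  0.03805456,  0.08125027,  0.02497612, -0.09564621,
        0.0204435 , -0.03270388]), 'effort': array([ 3.96618125e-03, -8.83175969e+01,  1.23476319e+00, -2.36157578e+01,
        1.67672394e-02,  6.42621919e-03,  5.42207226e-05]), 'tool_pos': array([ 0.25661862, -0.51427517,  0.23085157]), 'orientation': array([-9.00008438e+01,  6.07424145e-02, -6.34806108e+01]), 'force': array([-0.01145252, -0.00146558,  0.23675094]), 'torque': array([0.02511676, 0.01327204, 0.01541708]), 'grip_width': 0.08550418462938765}
scene {'fx': 416.0179104064735, 'fy': 416.0179104064735, 'cx': 251.6977974272864, 'cy': 190.50600082963211, 'rvec': array([ 1.33289392,  1.98730648, -1.04061364]), 'tvec': array([ 0.21459992, -0.23439279,  1.64751986])} pos [1.46452185 0.35680919 0.73700595]
pan1_mid [([176.7, 170.0], 0.55)]
pan1_lip [([192.1, 160.2], 0.75)]
track [([179.7, 169.8], 0.51)]
track_mouth [([264.5, 197.5], 0.93), ([177.8, 175.4], 0.65), ([142.9, 228.5], 0.57), ([221.5, 187.3], 0.2)]
mat [([369.9, 245.7], 0.79), ([177.7, 169.6], 0.73)]
bead0_center [([184.6, 162.8], 0.41), ([179.7, 174.5], 0.22)]
pan2_mid [([180.0, 173.4], 0.7)]
pan3_mid [([159.6, 154.3], 0.64), ([177.0, 176.4], 0.55)]
top {'fx': 400.9247325854122, 'fy': 400.9247325854122, 'cx': 259.4118638485824, 'cy': 198.0654298023256, 'rvec': array([ 2.1754022 , -2.17912862,  0.13074712]), 'tvec': array([-0.00921307,  0.57735112,  1.1785726 ])} pos [0.45406899 0.01133689 1.23131856]
pan1_mid [([348.3, 210.6], 0.65)]
pan1_lip [([350.3, 242.3], 0.61)]
track [([248.0, 227.3], 0.81)]
track_mouth [([242.7, 205.0], 0.88), ([394.4, 256.2], 0.24)]
mat []
bead0_center [([344.0, 225.9], 0.44), ([348.6, 211.0], 0.2), ([244.5, 205.0], 0.2)]
pan2_mid [([245.2, 227.0], 0.53), ([346.4, 213.4], 0.5)]
pan3_mid [([343.9, 212.5], 0.4)]
```

View pics/scene0.png

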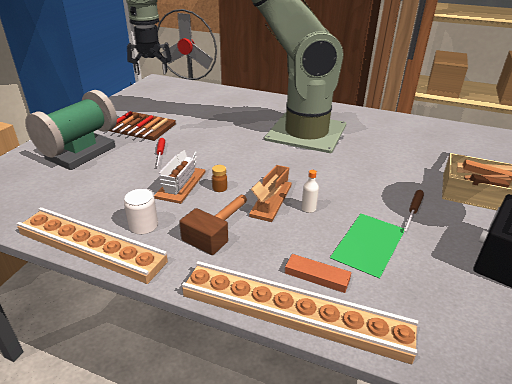

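View pics/top0.png

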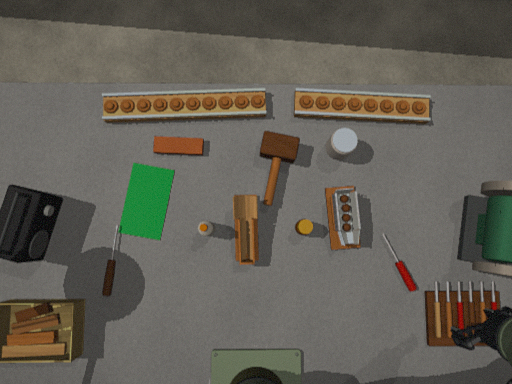

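The scene view shows the nested scoops on a stand at about (178,172), the track at (270,192), the mat at (368,243), with glue, wax and mallet near the track. In the top view the stack is at (345,217), the track at (246,228) with its mouth end at about (246,208), and the mat at (148,202). Both scoop nose and track downhill appear to point towards the robot (image down).

```bash
cat > h.py <<'E'
from workcell import robot
import cv2,numpy as np
def cam(c):
    i=robot.camera_info(c);R=cv2.Rodrigues(np.array(i["rvec"]))[0]
    return np.array([[i["fx"],0,i["cx"]],[0,i["fy"],i["cy"]],[0,0,1]]),R,np.array(i["tvec"])
def ray(C,uv,z):
    K,R,t=C;d=R.T@np.linalg.solve(K,[*uv,1]);o=-R.T@t
    return o+d*(z-o[2])/d[2]
def proj(C,P):
    K,R,t=C;p=K@(R@np.array(P)+t);return p[:2]/p[2]
def save(im,n): cv2.imwrite("pics/"+n+".png",im[:,:,::-1])
E
python3 - <<'E'
from h import *
T=cam("top");S=cam("scene")
for n,z,t,s in [("pan1_mid",.061,(348.3,210.6),(176.7,170)),("lip",.055,(350.3,242.3),(192.1,160.2)),("track",0,(248,227.3),None),("mouth",.053,(242.7,205),(264.5,197.5)),("mat",.003,(148,202),(369.9,245.7)),("glue",0.13,(205,228),None),("wax",.075,(305,227),None),("tin",.1,(344,142),None)]:
    print(n,ray(T,t,z).round(3),s and ray(S,s,z).round(3))
# mat fit
a=cv2.imread("pics/top0.png");m=((a[:,:,1]>110)&(a[:,:,0]<90)&(a[:,:,2]<90)).astype(np.uint8)
m[:, 200:]=0
pts=np.argwhere(m)[:,::-1];g=np.array([ray(T,p,.003)[:2] for p in pts]);r=cv2.minAreaRect(g.astype(np.float32));print(r)
cv2.imwrite("pics/topc.png",cv2.resize(a[120:270,215:380],None,fx=4.8,fy=4,interpolation=cv2.INTER_CUBIC))
W=cam("wrist");s=robot.sense();from scipy.spatial.transform import Rotation as Ro
Rt=Ro.from_euler("xyz",s["orientation"],degrees=True).as_matrix();print(Rt.round(2));print("camintool",Rt.T@(-W[1].T@W[2]-s["tool_pos"]),(Rt.T@W[1].T).round(2))
E
```

```text
pan1_mid [ 0.537 -0.271  0.061] [ 0.535 -0.265  0.061]
lip [ 0.444 -0.276  0.055] [ 0.455 -0.256  0.055]
track [0.49  0.024 0.   ] None
mouth [0.554 0.04  0.053] [0.557 0.033 0.053]
mat [0.568 0.331 0.003] [0.588 0.342 0.003]
glue [0.485 0.141 0.13 ] None
wax [ 0.489 -0.141  0.075] None
tin [ 0.733 -0.254  0.1  ] None
((0.5721940994262695, 0.3367297351360321), (0.12953513860702515, 0.22023187577724457), 79.47899627685547)
[[ 0.45 -0.    0.89]
 [-0.89  0.    0.45]
 [-0.   -1.    0.  ]]
camintool [-2.73426381e-05 -1.41836608e-01  7.38806030e-02] [[ 1.    0.   -0.  ]
 [ 0.   -0.29  0.96]
 [-0.   -0.96 -0.29]]
```

View pics/topc.png

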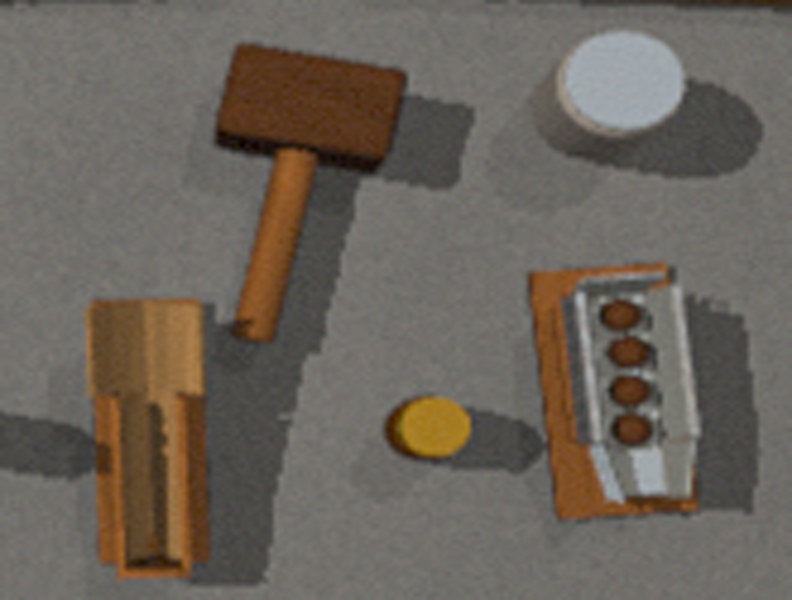

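Crop: track mouth centred near crop (147,350), groove running down towards the robot, mallet handle end at (255,330); four beads in a row in the scoop, nose pointing down in the image. I'll move over the stack and look with the wrist camera.

Call:
carry_out([
  [[85, 23.3, 20.5, 0, 0, 0, -0.0325], [85, 23.3, 20.5, 0, 0, 0, -0.0325], [85, 23.3, 20.5, 0, 0, 0, -0.0325], [85, 23.3, 20.5, 0, 0, 0, -0.0325], [85, 23.3, 20.5, 0, 0, 0, -0.0325], [85, 23.3, 20.5, 0, 0, 0, -0.0325], [85, 23.3, 20.5, 0, 0, 0, -0.0325], [85, 23.3, 20.5, 0, 0, 0, -0.0325], [85, 23.3, 20.5, 0, 0, 0, -0.0325], [85, 23.3, 20.5, 0, 0, 0, -0.0325], [85, 23.3, 20.5, 0, 0, 0, -0.0325], [85, 23.3, 20.5, 0, 0, 0, -0.0325], [85, 0, 0, 0, 0, 0, 0], [85, 0, 0, 0, 0, 0, 0], [85, 0, 0, 0, 0, 0, 0]],
])

```text
t: 2.15
tool_pos: [0.5359, -0.2689, 0.2312]
orientation: [-90.0, -0.0, -85.8]
force: [-1.5, 0.2, 0.4]
grip_width: 0.0854
```

```bash
python3 - <<'E'
from h import *
s=robot.sense();print(s["t"],s["joints"],s["tool_pos"],s["orientation"])
W=cam("wrist");im=robot.read_camera("wrist");save(im,"w1")
for q,z in [("pan1_mid",.061),("pan1_lip",.055),("bead0_center",.06)]:
    for d in robot.pinpoint("wrist",q)[:4]: print(q,np.round(d["position"],1),round(d["conf"],2),ray(W,d["position"],z).round(4))
a=cv2.cvtColor(im,cv2.COLOR_RGB2BGR)
# overlay prediction of rim bands
cv2.imwrite("pics/w1b.png",cv2.resize(a,(768,576),interpolation=cv2.INTER_CUBIC))
np.savez("w1.npz",K=W[0],R=W[1],t=W[2])
E
```

```text
2.15 [ 19.48729717  43.13710067   8.6398254   79.70280803  -6.94809073
  57.69505737 -56.28592121] [ 0.53591534 -0.26887602  0.2312156 ] [-9.00287933e+01 -1.45308769e-02 -8.58283500e+01]
pan1_mid [243.3 173.4] 0.75 [ 0.5342 -0.2614  0.061 ]
pan1_lip [246.8 253.3] 0.65 [ 0.4421 -0.2713  0.055 ]
bead0_center [244.  214.7] 0.63 [ 0.4895 -0.2651  0.06  ]
bead0_center [246.6 172.5] 0.4 [ 0.5351 -0.2647  0.06  ]
```

View pics/w1b.png

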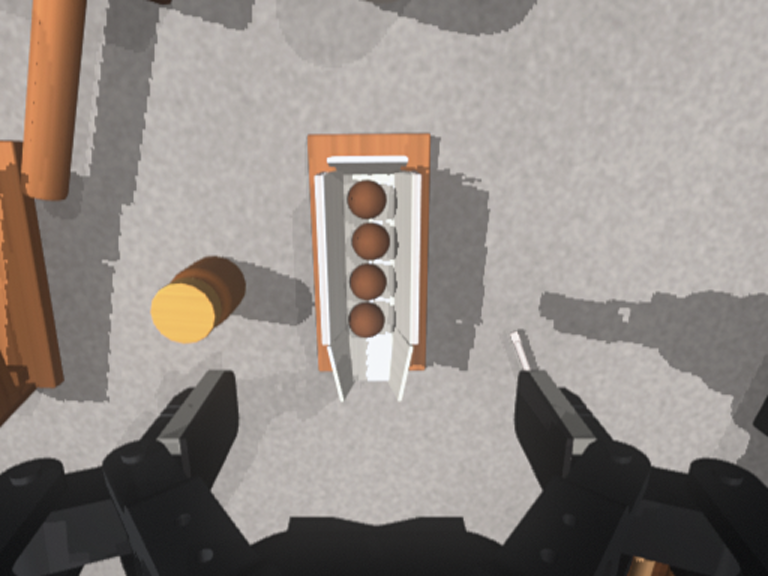

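The wrist view shows the scoop's rim bands from back corners at about (316,176)/(421,176) to front (323,345)/(419,345) in the 768x576 image, four beads in single file, and the finger tips at (236,372) and (516,372).

```bash
python3 - <<'E'
from h import *
from scipy.spatial.transform import Rotation as Ro
W=cam("wrist");s=robot.sense()
P=[ray(W,np.array(p)/1.5,.08)[:2]for p in [(316,176),(323,345),(421,176),(419,345)]]
for p in P: print(p.round(4))
print("len",np.linalg.norm(P[0]-P[1]),np.linalg.norm(P[2]-P[3]),"wid",np.linalg.norm(P[0]-P[2]),np.linalg.norm(P[1]-P[3]),"c",np.mean(P,0))
d=(P[0]+P[2]-P[1]-P[3]);print("yaw",np.degrees(np.arctan2(d[1],d[0])))
for a in[ (316,176),(323,345)]: pass
Rt=Ro.from_euler("xyz",s["orientation"],degrees=True).as_matrix()
for sx in(-.0427,.0427):
  for z in (.011,-.011):
    for y in(0,-.006,-.013): print(sx,z,y,(proj(W,s["tool_pos"]+Rt@[sx,y,z])*1.5).round(0))
E
```

```text
[ 0.5883 -0.2293]
[ 0.4786 -0.2378]
[ 0.5928 -0.2921]
[ 0.4832 -0.3016]
len 0.10995008178445562 0.10994207246930562 wid 0.06300244816727565 0.06401511921043647 c [ 0.53572048 -0.26519705]
yaw 4.711152998785332
-0.0427 0.011 0 [244. 347.]
-0.0427 0.011 -0.006 [239. 355.]
-0.0427 0.011 -0.013 [232. 365.]
-0.0427 -0.011 0 [249. 407.]
-0.0427 -0.011 -0.006 [244. 417.]
-0.0427 -0.011 -0.013 [239. 429.]
0.0427 0.011 0 [508. 347.]
0.0427 0.011 -0.006 [514. 355.]
0.0427 0.011 -0.013 [520. 365.]
0.0427 -0.011 0 [503. 407.]
0.0427 -0.011 -0.006 [508. 417.]
0.0427 -0.011 -0.013 [514. 429.]
```

```bash
cat > kin.py <<'E'
import numpy as np,itertools
from scipy.spatial.transform import Rotation as Ro
from scipy.optimize import least_squares
D=[([61.09268706,40.51219267,-1.5826937,85.08274635,1.25945062,54.48308988,-4.32415803],[.25661862,-.51427517,.23085157],[-90.00084,.06074,-63.48061]),
([19.48729717,43.13710067,8.6398254,79.70280803,-6.94809073,57.69505737,-56.28592121],[.53591534,-.26887602,.2312156],[-90.02879,-.01453,-85.82835])]
r=lambda ax,a:Ro.from_euler(ax,a,degrees=True).as_matrix()
def fk(q,s,o,p):
    z=np.array([0,0,1.])
    R=r('z',s[0]*q[0]+o[0]);x=z*p[0]
    R=R@r('y',q[1])@r('z',s[1]*q[2]);x=x+R@(z*p[1]+np.array([p[4],0,0]))
    R=R@r('y',q[3])@r('z',s[2]*q[4]);x=x+R@(z*p[2]-np.array([p[4]*1,0,0]))
    R=R@r('y',q[5]);x=x+R@np.array([p[5],0,0])
    R=R@r('z',s[3]*q[6]+o[1]);x=x+R@z*p[3]
    return x,R@np.array([[1,0,0],[0,0,1],[0,-1,0]]).T.T   # tool y = flange z
def fit():
    best=[]
    for s in itertools.product((1,-1),repeat=4):
      for o1 in (0,90,180,-90):
       for o7 in(0,90,180,-90):
        def res(v):
            e=[]
            for q,x,rpy in D:
                X,R=fk(q,s,(o1+v[6]*10,o7+v[7]*10),v)
                Rt=Ro.from_euler('xyz',rpy,degrees=True).as_matrix()
                e+=list(X-x)+list((R-Rt).ravel())
            return np.array(e+list(np.array(v[4:6])*.003)+list(np.array(v[:4])*1e-4))
        f=least_squares(res,[.35,.4,.4,.3,0,0,0,0],max_nfev=60);best.append((f.cost,s,(o1+f.x[6]*10,o7+f.x[7]*10),f.x))
    best.sort(key=lambda b:b[0]);return best
if __name__=="__main__":
    for b in fit()[:4]: print(b[0],b[1],np.round(b[2],2),b[3].round(4))
E
python3 kin.py
```

```text
7.956581451248094 (-1, -1, 1, 1) [177.29  -1.41] [ 0.2685 -0.1885 -0.1915  0.0376  0.1897  0.5511 -0.2707 -0.1408]
7.956742294986846 (-1, 1, -1, 1) [ -3.75 170.39] [ 0.0113 -0.1859  0.2284 -0.5336 -0.233  -0.8214  8.6254  8.0391]
7.9567861389908305 (1, -1, 1, -1) [ 63.82 -28.09] [-0.2532  4.9208  0.8978  2.1965 -3.3068  0.0519 -2.6176 -2.8087]
7.956811746133714 (1, -1, 1, -1) [ 63.76 -27.6 ] [-0.2396  4.8935  0.8872  2.1911 -3.333  -0.0096  6.3764  6.2398]
```

```bash
sed -i 's/R@np.array(\[\[1,0,0\],\[0,0,1\],\[0,-1,0\]\]).T.T.*/R@np.array([[1,0,0],[0,0,-1],[0,1,0]])/' kin.py; python3 kin.py
```

```text
4.891680661453783e-08 (-1, -1, -1, -1) [ -3.16 176.84] [-1.0098  0.5301  0.3494 -1.0377  0.0192  0.0806 -9.3161 -0.3161]
4.891680661457854e-08 (-1, -1, -1, -1) [  -3.16 -183.16] [-1.0098  0.5301  0.3494 -1.0377  0.0192  0.0806 -0.3161 -9.3161]
4.891680661464358e-08 (-1, -1, -1, -1) [ -3.16 176.84] [-1.0098  0.5301  0.3494 -1.0377  0.0192  0.0806 -0.3161 -0.3161]
4.891680661474348e-08 (-1, -1, -1, -1) [ -3.16 176.84] [-1.0098  0.5301  0.3494 -1.0377  0.0192  0.0806 -9.3161  8.6839]
```

```bash
cat > ik.py <<'E'
from kin import *
S=(-1,-1,-1,-1);O=(-3.16,176.84)
LO=np.array([-155.06,-18.47,-90,0,-83.41,0,-161.91])+1;HI=np.array([155.06,123.98,86.84,140.48,263.41,116,161.91])-1
def ik(x,R,L3,q0s):
    p=[L3+.0279,.5301,.3494,L3,.0192,.0806]
    best=None
    for q0 in q0s:
        f=least_squares(lambda q:np.concatenate([(lambda a:np.concatenate([(a[0]-x)*5,(a[1]-R).ravel()]))(fk(q,S,O,p)),(q-q0)*1e-5]),q0,bounds=(LO,HI),x_scale=30.)
        if best is None or f.cost<best.cost:best=f
    X,Rr=fk(best.x,S,O,p)
    return best.x,np.linalg.norm(X-x),np.degrees(np.linalg.norm(Ro.from_matrix(Rr.T@R).as_rotvec()))
def Rtool(yaw,tilt): # scoop yaw, nose-down tilt deg ; tool down, x toward -y, z toward +x
    B=np.array([[0,0,1],[-1,0,0],[0,-1,0.]])
    return r('z',yaw)@r('y',-tilt)@B
E
python3 - <<'E'
from ik import *
q0=np.array(D[1][0])
for L3 in (.25,.32,.4):
  for th in (-30,-20,-10,0,10,20,30,40):
    a=ik(np.array([.635,.045,.15]),Rtool(5,th),L3,[q0,np.array([-10,50,5,100,0,20,-90.]),np.array([-10,50,5,100,170,20,90.])])
    b=ik(np.array([.536,-.265,.062]),Rtool(4.7,th),L3,[q0])
    print(L3,th,a[0].round(0),round(a[1]*1e3,1),round(a[2],1),"| grasp",b[0].round(0),round(b[1]*1e3,1),round(b[2],1))
E
```

```text
0.25 -30 [-10.  70.  11.  44.  -8.  97. -88.] 0.0 0.0 | grasp [ 13.  69.  15.  62.   0.  77. -64.] 0.0 0.0
0.25 -20 [-11.  63.  11.  55.  -8.  82. -87.] 0.0 0.0 | grasp [ 14.  64.  13.  70.  -2.  64. -62.] 0.0 0.0
0.25 -10 [-12.  57.  11.  66.  -9.  68. -85.] 0.0 0.0 | grasp [ 16.  59.  11.  78.  -5.  52. -59.] 0.0 0.0
0.25 0 [ -8.  51.   3.  75.  -3.  53. -90.] 0.0 0.0 | grasp [ 20.  55.   6.  86.  -8.  39. -55.] 0.0 0.0
0.25 10 [ -8.  47.   2.  85.  -3.  38. -90.] 0.0 0.0 | grasp [ 27.  51.  -1.  94. -10.  27. -50.] 0.0 0.0
0.25 20 [ -7.  43.   1.  94.  -3.  23. -90.] 0.0 0.0 | grasp [ 37.  50. -14. 101.  -7.  14. -49.] 0.0 0.0
0.25 30 [ -6.  40.  -1. 103.  -1.   7. -91.] 0.0 0.0 | grasp [ 47.  51. -26. 107.   1.   2. -52.] 0.0 0.0
0.25 40 [ -5.  45.  -3. 128. 178.  33.  90.] 0.0 0.0 | grasp [ 58.  55. -37. 107.  -0.   1. -43.] 12.9 5.2
0.32 -30 [ -9.  77.  10.  25.  -8. 107. -90.] 0.0 0.0 | grasp [ 12.  74.  15.  51.  -0.  83. -65.] 0.0 0.0
0.32 -20 [-10.  67.  11.  47.  -8.  87. -88.] 0.0 0.0 | grasp [ 13.  66.  13.  64.  -3.  68. -63.] 0.0 0.0
0.32 -10 [-11.  59.  11.  62.  -9. 
[... 745 characters left out ...]
4. -89.] 0.0 0.0 | grasp [ 13.  69.  13.  57.  -3.  72. -64.] 0.0 0.0
0.4 -10 [-11.  60.  11.  58.  -9.  72. -86.] 0.0 0.0 | grasp [ 15.  61.  11.  73.  -6.  55. -60.] 0.0 0.0
0.4 0 [ -8.  51.   3.  75.  -3.  53. -90.] 0.0 0.0 | grasp [ 20.  55.   6.  86.  -8.  39. -55.] 0.0 0.0
0.4 10 [ -8.  45.   2.  90.  -3.  35. -90.] 0.0 0.0 | grasp [ 30.  50.  -3.  98.  -9.  24. -49.] 0.0 0.0
0.4 20 [ -7.  40.   0. 104.  -2.  16. -90.] 0.0 0.0 | grasp [ 43.  49. -17. 109.  -3.   9. -49.] 0.0 0.0
0.4 30 [ -5.  42.  -3. 135. 177.  28.  91.] 0.0 0.0 | grasp [ 57.  52. -29. 113.   0.   1. -43.] 5.8 2.8
0.4 40 [ 20.  68. -61. 139. 137.  73. 141.] 0.0 0.0 | grasp [ 72.  60. -41. 113.   0.   1. -30.] 15.6 7.6
```

Call:
carry_out([
  [[85, -0.2, 0.6, -15, -0.0048, 0.058, 0.0095], [85, -0.2, 0.6, -15, -0.0048, 0.058, 0], [85, -0.2, 0.6, -15, -0.0048, 0.058, 0], [85, -0.2, 0.6, -15, -0.0048, 0.058, 0], [85, -0.2, 0.6, -15, -0.0048, 0.058, 0], [85, -0.4, 0.6, -15, -0.0048, 0.058, 0], [85, 0, 0, -14, 0, 0, 0], [85, 0, 0, -14, 0, 0, 0], [85, 0, 0, -14, 0, 0, 0], [85, 0, 0, -12, 0, 0, 0], [85, 0, 0, 0, 0, 0, 0], [85, 0, 0, 0, 0, 0, 0]],
])

```text
t: 3.35
tool_pos: [0.5347, -0.2652, 0.0873]
orientation: [-110.0, -0.0, -85.3]
force: [1.2, 0.1, -0.0]
grip_width: 0.0852
```

```bash
python3 - <<'E'
from h import *
s=robot.sense();print(s["t"],s["joints"].round(3).tolist(),s["tool_pos"].round(4),s["orientation"].round(2),s["force"])
W=cam("wrist");im=robot.read_camera("wrist");save(im,"w2")
a=cv2.imread("pics/w2.png");cv2.imwrite("pics/w2b.png",cv2.resize(a,(768,576)))
# predicted band rim corners from earlier fit
c=np.array([.5357,-.2652]);y=np.radians(4.71);ux=np.array([np.cos(y),np.sin(y)]);uy=np.array([-ux[1],ux[0]])
for i in(1,-1):
  for j in(1,-1): print(i,j,(proj(W,[*(c+i*.055*ux+j*.032*uy),.08])*1.5).round(0))
E
```

```text
3.35 [14.463, 62.871, 12.408, 66.138, -2.324, 69.673, -62.202] [ 0.5347 -0.2652  0.0873] [-1.1003e+02 -1.0000e-02 -8.5310e+01] [ 1.17067091  0.052909   -0.04528753]
1 1 [259. 217.]
1 -1 [494. 217.]
-1 1 [298. 455.]
-1 -1 [455. 455.]
```

View pics/w2b.png

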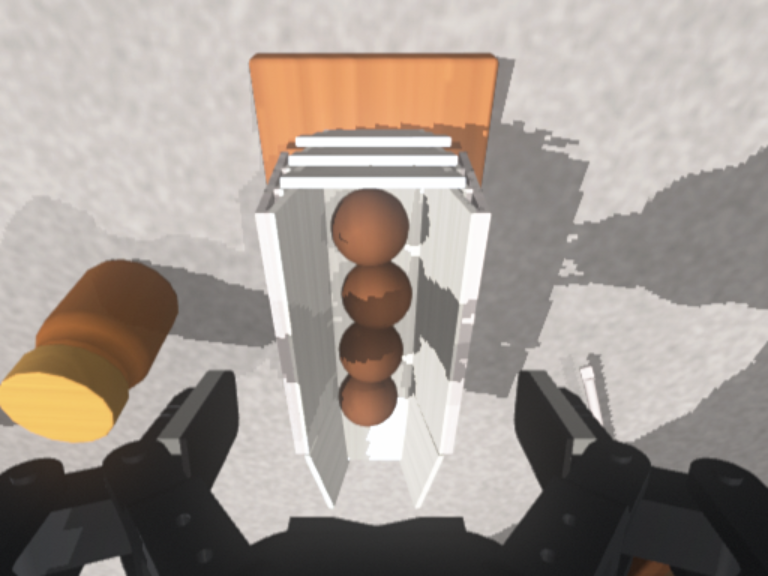

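Scoop is centred between the open fingers (rim from (256,212)/(490,212) to (303,455)/(452,455), within about 1 mm of the prediction). Going down and closing.

Call:
carry_out([
  [[85, 0, 0.3, -8, 0, 0, 0], [85, 0, 0, -8, 0, 0, 0], [85, 0, 0, -6.3, 0, 0, 0], [85, 0, 0, 0, 0, 0, 0], [75, 0, 0, 0, 0, 0, 0], [68, 0, 0, 0, 0, 0, 0], [40, 0, 0, 0, 0, 0, 0], [40, 0, 0, 0, 0, 0, 0], [40, 0, 0, 0, 0, 0, 0], [40, 0, 0, 0, 0, 0, 0], [40, 0, 0, 0, 0, 0, 0], [40, 0, 0, 0, 0, 0, 0]],
])

```text
t: 4.4
tool_pos: [0.5352, -0.2646, 0.0657]
orientation: [-110.0, -0.0, -85.3]
force: [0.1, 1.1, 5.9]
grip_width: 0.0621
```

```bash
python3 - <<'E'
from h import *
s=robot.sense();print(s["t"],s["joints"].round(3).tolist(),s["tool_pos"].round(4),s["orientation"].round(2),s["force"],s["grip_width"])
im=robot.read_camera("wrist");save(im,"w3");im2=robot.read_camera("scene");save(im2,"s3")
a=cv2.resize(im[190:330,80:260],(540,420));b=cv2.resize(im2[130:210,140:230],(472,420),interpolation=cv2.INTER_CUBIC)
save(cv2.resize(np.hstack([a,b]),(800,332)),"m3")
E
```

```text
4.4 [14.455, 64.487, 12.221, 66.646, -2.488, 67.493, -62.424] [ 0.5352 -0.2646  0.0657] [-1.0996e+02 -3.0000e-02 -8.5280e+01] [0.06018774 1.10969227 5.8765768 ] 0.06207451478635385
```

View pics/m3.png

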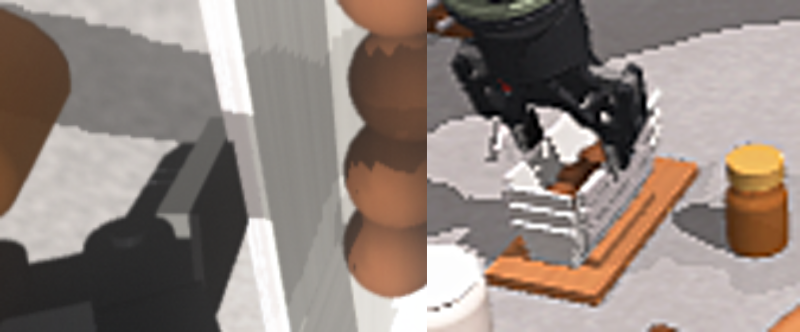

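Both fingers are on the rim bands (grip 62 mm). The scene crop shows the fingers on the top rim. Lifting straight up.

Call:
carry_out([
  [[40, 0, 0, 2, 0, 0, 0], [40, 0, 0, 3, 0, 0, 0], [40, 0, 0, 4, 0, 0, 0], [40, 0, 0, 5, 0, 0, 0], [40, 0, 0, 6, 0, 0, 0], [40, 0, 0, 7, 0, 0, 0], [40, 0, 0, 8, 0, 0, 0], [40, 0, 0, 8, 0, 0, 0], [40, 0, 0, 8, 0, 0, 0], [40, 0, 0, 6, 0, 0, 0], [40, 0, 0, 4, 0, 0, 0], [40, 0, 0, 0, 0, 0, 0]],
])

```text
t: 5.5
tool_pos: [0.5351, -0.2647, 0.1268]
orientation: [-110.0, -0.0, -85.3]
force: [-0.1, 0.4, -0.7]
grip_width: 0.0621
```

```bash
python3 - <<'E'
from h import *
s=robot.sense();print(s["t"],s["joints"].round(3).tolist(),s["tool_pos"].round(4),s["orientation"].round(2),s["force"],s["torque"],s["grip_width"])
im=robot.read_camera("wrist");save(im,"w4");im2=robot.read_camera("scene");save(im2,"s4")
a=cv2.resize(im,(480,360));b=cv2.resize(im2[120:210,140:230],(360,360),interpolation=cv2.INTER_CUBIC)
save(cv2.resize(np.hstack([a,b]),(800,343)),"m4")
E
```

```text
5.5 [14.342, 60.033, 12.736, 64.794, -2.07, 73.737, -61.872] [ 0.5351 -0.2647  0.1268] [-1.0995e+02 -4.0000e-02 -8.5280e+01] [-0.08040461  0.40659665 -0.69810076] [ 0.07901013 -0.5022241  -0.02210992] 0.06212086448729132
```

View pics/m4.png

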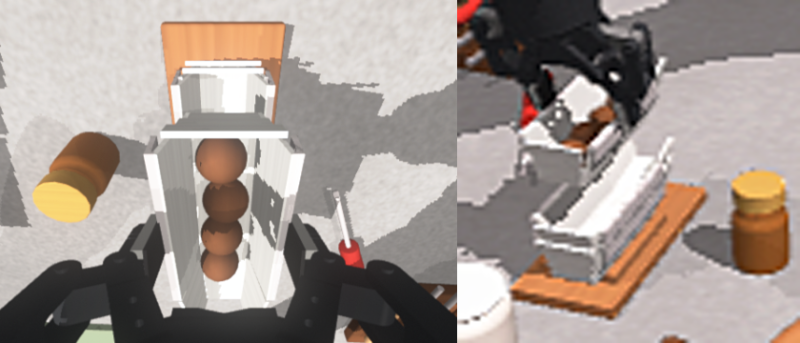

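Only the top scoop is up, with four beads; the two under it stay nested. Now the exact track pose and feasibility of the pour.

```bash
python3 - <<'E'
from h import *
T=cam("top")
im=robot.read_camera("top");save(im,"top4")
print([ (np.round(d["position"],1),d["conf"]) for q in("track_mouth","track") for d in robot.pinpoint("top",q)[:1]])
a=cv2.resize(im[188:272,222:272],(500,840),interpolation=cv2.INTER_CUBIC)  # x10
# track model overlay candidates
pt=lambda u,v:(215+u/4.8-.5,120+v/4-.5)
for n,u,v,z in [("farL",90,303,.0936),("farR",203,303,.0936),("nearL",92,395,.079),("nearR",205,395,.079),("endL",122,575,.062),("endR",190,573,.062)]:
    print(n,ray(T,pt(u,v),z).round(4))
a=cv2.resize(im[190:270,220:275],(550,600),interpolation=cv2.INTER_CUBIC)
save(a,"trk")
E
cat >> kin.py <<'E'
D+= [([14.463,62.871,12.408,66.138,-2.324,69.673,-62.202],[.5347,-.2652,.0873],[-110.03,-.01,-85.31]),([14.342,60.033,12.736,64.794,-2.07,73.737,-61.872],[.5351,-.2647,.1268],[-109.95,-.04,-85.28])]
if __name__=="__main__":
    def res(v):
        e=[]
        for q,x,rpy in D:
            X,R=fk(q,(-1,)*4,(v[6],v[7]),v);e+=list((X-x)*5)+list((R-Ro.from_euler('xyz',rpy,degrees=True).as_matrix()).ravel())
        return np.array(e)
    f=least_squares(res,[.338,.53,.35,.31,.02,.08,-3.16,176.84],x_scale=[.1]*6+[1,1]);print("refit",f.cost,f.x.round(4))
E
python3 kin.py|tail -1
```

```text
[(array([245.3, 203.5]), 0.8), (array([247.8, 226.5]), 0.78)]
farL [0.5789 0.0655 0.0936]
farR [ 0.5789 -0.0016  0.0936]
nearL [0.5141 0.0648 0.079 ]
nearR [ 0.5139 -0.0028  0.079 ]
endL [0.3852 0.0471 0.062 ]
endR [0.3865 0.0062 0.062 ]
  1.110000e-02 -3.019100e+00  1.770725e+02]
```

View pics/trk.png

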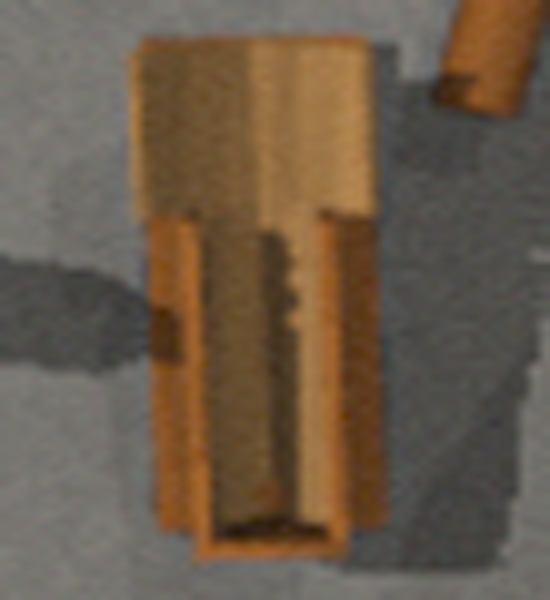

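```bash
sed -i 's/^    for b in fit.*/    pass/' kin.py; python3 kin.py; python3 - <<'E'
from h import *
T=cam("top");pt=lambda u,v:(220+u/10-.5,190+v/7.5-.5)
Q={}
for n,u,v,z in [("farL",135,42,.0936),("farR",371,40,.0936),("nearL",141,216,.079),("nearR",376,214,.079),("railL",198,216,.088),("railR",322,214,.088),("endL",197,558,.061),("endR",349,555,.061),("Vfar",252,42,.0606),("Vnear",262,215,.046)]:
    Q[n]=ray(T,pt(u,v),z);print(n,Q[n].round(4))
m=lambda a:(Q[a+"L"]+Q[a+"R"])/2
d=m("far")-m("end");print("yaw",np.degrees(np.arctan2(d[1],d[0])),m("far"),m("near"),m("end"))
for t,s in [((245.3,203.5),(264.5,197.5)),((242.7,205),(264.5,197.5))]:
    print(ray(T,t,.053),ray(cam("scene"),s,.053))
d=robot.pinpoint("scene","track_mouth")
S=cam("scene")
robot.read_camera("scene");print([(x["position"],x["conf"]) for x in robot.pinpoint("scene","track_mouth")[:2]])
E
```

```text
refit 0.0007294257988370672 [ 3.169000e-01  5.190000e-01  3.076000e-01  3.006000e-01 -1.100000e-03
  1.110000e-02 -3.019100e+00  1.770725e+02]
farL [0.5793 0.0663 0.0936]
farR [ 0.5801 -0.001   0.0936]
nearL [0.5139 0.065  0.079 ]
nearR [ 0.5146 -0.0025  0.079 ]
railL [0.5134 0.0483 0.088 ]
railR [0.5141 0.013  0.088 ]
endL [0.3833 0.0492 0.061 ]
endR [0.3843 0.0053 0.061 ]
Vfar [0.5829 0.0335 0.0606]
Vnear [0.516  0.0308 0.046 ]
yaw 1.5693035732603882 [0.57969428 0.03260498 0.0936    ] [0.51424577 0.03122484 0.079     ] [0.3838116 0.0272385 0.061    ]
[0.55885954 0.03188165 0.053     ] [0.55703202 0.03319426 0.053     ]
[0.55442928 0.03953719 0.053     ] [0.55703202 0.03319426 0.053     ]
[([263.6, 196.4], 0.71)]
```

Track pose from its corners: mouth 65 mm long as it should be, centre near (0.548, 0.032), yaw about 1.7°. The network says x = 0.557, 10 mm more; I put the lip so that both readings are safe. Carrying the scoop over, level.

Call:
carry_out([
  [[40, 1.2, 3, 3, 0, 0, -0.0026], [40, 2.4, 6, 5, 0, 0, -0.0026], [40, 3.6, 9, 6, 0, 0, -0.0026], [40, 4.8, 12, 7, 0, 0, -0.0026], [40, 6, 15, 7, 0, 0, -0.0026], [40, 7.1, 18, 7, 0, 0, -0.0026], [40, 8.6, 21.7, 6, 0, 0, -0.0026], [40, 8.6, 21.7, 5, 0, 0, -0.0026], [40, 8.6, 21.7, 3, 0, 0, -0.0026], [40, 8.6, 21.7, 1, 0, 0, -0.0026], [40, 8.6, 21.7, 0, 0, 0, -0.0026], [40, 8.6, 21.7, 0, 0, 0, -0.0026], [40, 8.6, 21.7, 0, 0, 0, -0.0026], [40, 8.6, 21.7, 0, 0, 0, -0.0026], [40, 7.1, 18, 0, 0, 0, -0.0026], [40, 6, 15, 0, 0, 0, -0.0026], [40, 4.8, 12, 0, 0, 0, -0.0026], [40, 3.6, 9, 0, 0, 0, -0.0026], [40, 2.4, 6, 0, 0, 0, -0.0026], [40, 1.2, 3, 0, 0, 0, -0.0026]],
])

```text
t: 7.57
tool_pos: [0.654, 0.037, 0.1762]
orientation: [-110.0, 0.0, -88.2]
force: [-0.5, 0.7, -1.8]
grip_width: 0.0624
```

Call:
carry_out([
  [[40, 0, 0, 0, 0, 0, 0], [40, 0, 0, 0, 0, 0, 0], [40, 0, 0, 0, 0, 0, 0]],
])

```text
t: 7.82
tool_pos: [0.6538, 0.0345, 0.1762]
orientation: [-110.0, -0.0, -88.3]
force: [-0.5, 0.0, -1.6]
grip_width: 0.0618
```

```bash
python3 - <<'E'
from h import *
s=robot.sense();print(s["t"],s["joints"].round(2).tolist(),s["tool_pos"].round(4),s["orientation"].round(2),s["force"],s["grip_width"])
im=robot.read_camera("wrist");im2=robot.read_camera("scene");im3=robot.read_camera("top")
for q in("pan1_lip","pan1_mid","track_mouth"):
  for c in("scene","top"): print(q,c,[(np.round(d["position"],1).tolist(),round(d["conf"],2)) for d in robot.pinpoint(c,q)[:2]])
y=np.radians(1.7);lip=s["tool_pos"]+[-.095*np.cos(y),-.095*np.sin(y),-.0107];print("lip",lip)
for c in("scene","top"): print(proj(cam(c),lip),proj(cam(c),s["tool_pos"]-[0,0,.0047]))
a=cv2.resize(im,(400,300));b=cv2.resize(im2[90:230,210:350],(400,400),interpolation=cv2.INTER_CUBIC)
c=cv2.resize(im3[130:280,200:350],(400,400),interpolation=cv2.INTER_CUBIC)
save(np.hstack([b,c]),"m5");save(im,"w5")
E
```

```text
7.8167 [-7.96, 66.47, 12.28, 35.9, -11.09, 98.35, -88.95] [0.6538 0.0345 0.1762] [-1.100e+02 -3.000e-02 -8.829e+01] [-0.46714767  0.01932438 -1.58452297] 0.061760259446874244
pan1_lip scene [([264.7, 163.6], 0.98)]
pan1_lip top []
pan1_mid scene [([253.2, 176.6], 0.98)]
pan1_mid top []
track_mouth scene [([267.1, 196.0], 0.82), ([252.9, 180.3], 0.16)]
track_mouth top []
lip [0.55885123 0.03172578 0.16547847]
[264.78128361 163.57125245] [252.524059   179.67903143]
[244.62718913 199.7716371 ] [243.57277376 164.27869482]
```

View pics/m5.png

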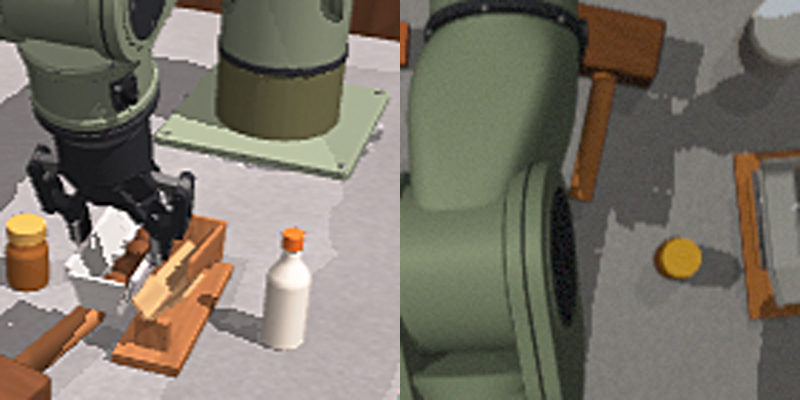

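The scoop is level; the predicted lip pixel (264.8,163.6) matches the network's (264.7,163.6, 0.98), so the grip held. Scene crop: lip over the track mouth. Lowering and tipping.

Call:
carry_out([
  [[40, 0, 0.1, -4.9, 0.0006, -0.0218, 0], [40, 0, 0.1, -4.9, 0.0006, -0.0218, 0], [40, 0, 0.1, -4.9, 0.0006, -0.0218, 0], [40, 0, 0.1, -4.9, 0.0006, -0.0218, 0], [40, 0, 0.1, -4.9, 0.0006, -0.0218, 0], [40, 0, 0.1, -4.9, 0.0006, -0.0218, 0], [40, 0, 0.1, -4.9, 0.0006, -0.0218, 0], [40, 0, 0, -4.9, 0.0006, -0.0218, 0], [40, -0.8, 0, -0.3, 0.0006, -0.0218, 0], [40, -0.8, 0, -0.3, 0.0006, -0.0218, 0], [40, -0.8, 0, -0.3, 0.0006, -0.0218, 0], [40, -0.8, 0, -0.3, 0.0006, -0.0218, 0], [40, -0.8, 0, -0.3, 0.0006, -0.0218, 0], [40, -0.8, 0, -0.3, 0.0006, -0.0218, 0], [40, -0.7, 0, -0.3, 0.0006, -0.0218, 0], [40, -0.7, 0, -0.4, 0.0006, -0.0218, 0], [40, 0, 0, 0, 0, 0, 0], [40, 0, 0, 0, 0, 0, 0]],
])

```text
t: 9.77
tool_pos: [0.6477, 0.0358, 0.1345]
orientation: [-90.0, -0.1, -88.3]
force: [0.0, -0.4, -1.0]
grip_width: 0.0621
```

```bash
python3 - <<'E'
from h import *
s=robot.sense();print(s["t"],s["joints"].round(2).tolist(),s["tool_pos"].round(4),s["orientation"].round(2),s["force"],s["grip_width"])
im2=robot.read_camera("scene");save(im2,"s6")
print([(np.round(d["position"],1).tolist(),round(d["conf"],2)) for d in robot.pinpoint("scene","pan1_lip")[:2]],[(np.round(d["position"],1).tolist(),round(d["conf"],2)) for d in robot.pinpoint("scene","bead0_center")[:5]])
t=np.radians(-110-s["orientation"][0]);t=abs(t);print("theta",np.degrees(t))
lip=s["tool_pos"]-[.095*np.cos(t)-.0107*np.sin(t),.0027,.095*np.sin(t)+.0107*np.cos(t)];print(lip,proj(cam("scene"),lip))
E
```

```text
9.7667 [-10.98, 54.28, 11.67, 74.53, -11.88, 52.41, -85.06] [0.6477 0.0358 0.1345] [-9.004e+01 -6.000e-02 -8.827e+01] [ 0.01922183 -0.35247843 -0.9660032 ] 0.06212176427968908
[([266.4, 186.6], 0.77)] []
theta 19.957109744557414
[0.56201686 0.03306224 0.09205012] [264.16925521 186.98423507]
```

Call:
carry_out([
  [[40, -0.6, 0, 0.7, 0.0004, -0.0116, 0], [40, -0.6, 0, 0.7, 0.0004, -0.0116, 0], [40, -0.6, 0, 0.7, 0.0004, -0.0116, 0], [40, -0.6, 0, 0.7, 0.0004, -0.0116, 0], [40, -0.6, 0, 0.7, 0.0004, -0.0116, 0], [40, -0.6, 0, 0.7, 0.0004, -0.0116, 0], [40, -0.6, 0, 0.7, 0.0004, -0.0116, 0], [40, -0.6, 0, 0.7, 0.0004, -0.0116, 0], [40, -0.6, 0, 0.7, 0.0004, -0.0116, 0], [40, -0.6, 0, 0.7, 0.0004, -0.0116, 0], [40, -0.6, 0, 0.7, 0.0004, -0.0116, 0], [40, -0.6, 0, 0.7, 0.0004, -0.0116, 0], [40, -0.6, 0, 0.7, 0.0004, -0.0116, 0], [40, -0.5, 0, 0.6, 0.0004, -0.0116, 0], [40, -0.4, 0, 0.6, 0.0004, -0.0116, 0], [40, 0, 0, 0, 0, 0, 0], [40, 0, 0, 0, 0, 0, 0], [40, 0, 0, 0, 0, 0, 0], [40, 0, 0, 0, 0, 0, 0]],
])

```text
t: 11.5
tool_pos: [0.6391, 0.0357, 0.1445]
orientation: [-80.0, -0.0, -88.3]
force: [0.6, 0.7, -0.1]
grip_width: 0.0619
```

Call:
carry_out([
  [[40, -0.9, 0, 0.9, 0.0004, -0.0145, 0], [40, -0.9, 0, 0.9, 0.0004, -0.0145, 0], [40, -0.9, 0, 0.9, 0.0004, -0.0145, 0], [40, -0.9, 0, 0.9, 0.0004, -0.0145, 0], [40, -0.9, 0, 0.9, 0.0004, -0.0145, 0], [40, -0.9, 0, 0.9, 0.0004, -0.0145, 0], [40, -0.9, 0, 0.9, 0.0004, -0.0145, 0], [40, -0.9, 0, 0.9, 0.0004, -0.0145, 0], [40, -0.9, 0, 0.9, 0.0004, -0.0145, 0], [40, -0.9, 0, 0.8, 0.0004, -0.0145, 0], [40, -0.9, 0, 0.8, 0.0004, -0.0145, 0], [40, -0.9, 0, 0.8, 0.0004, -0.0145, 0], [40, 0, 0, 0, 0, 0, 0], [40, 0, 0, 0, 0, 0, 0], [40, 0, 0, 0, 0, 0, 0], [40, 0, 0, 0, 0, 0, 0], [40, 0, 0, 0, 0, 0, 0], [40, 0, 0, 0, 0, 0, 0]],
])

```text
t: 13.0
tool_pos: [0.6283, 0.0357, 0.155]
orientation: [-70.1, -0.1, -88.3]
force: [0.2, -0.9, -1.4]
grip_width: 0.0622
```

```bash
python3 - <<'E'
from h import *
s=robot.sense();print(s["t"],s["joints"].round(2).tolist(),s["tool_pos"].round(4),s["orientation"].round(2),s["force"],s["grip_width"])
im=robot.read_camera("wrist");im2=robot.read_camera("scene")
save(im,"w7");save(im2,"s7")
for c in("scene","wrist"): print(c,[(np.round(d["position"],1).tolist(),round(d["conf"],2)) for d in robot.pinpoint(c,"bead0_center")[:6]])
a=cv2.resize(im,(467,350));b=cv2.resize(im2[140:230,215:300],(331,350),interpolation=cv2.INTER_CUBIC)
save(np.hstack([a,b]),"m7")
E
```

```text
13.0 [-11.09, 44.45, 7.44, 102.41, -14.56, 13.89, -81.42] [0.6283 0.0357 0.155 ] [-7.007e+01 -5.000e-02 -8.829e+01] [ 0.16980195 -0.87895334 -1.36039931] 0.06218130812759306
scene []
wrist []
```

View pics/m7.png

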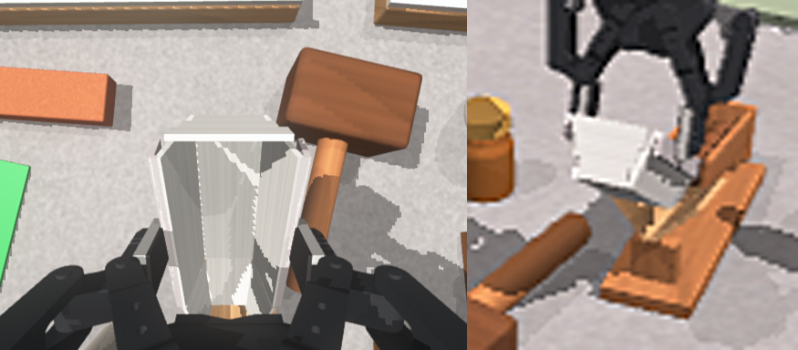

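The scoop's visible interior is empty. I raise it straight up, still tipped over the mouth, and check the groove.

Call:
carry_out([
  [[40, 0, 0, 0, 0, 0, 0], [40, 0, 0, 0, 0, 0, 0], [40, 0, 0, 0, 0, 0, 0], [40, 0, 0, 3, 0, 0, 0], [40, 0, 0, 6, 0, 0, 0], [40, 0, 0, 9, 0, 0, 0], [40, 0, 0, 10, 0, 0, 0], [40, 0, 0, 10, 0, 0, 0], [40, 0, 0, 10, 0, 0, 0], [40, 0, 0, 10, 0, 0, 0], [40, 0, 0, 8, 0, 0, 0], [40, 0, 0, 4, 0, 0, 0], [40, 0, 0, 0, 0, 0, 0]],
])

```text
t: 14.28
tool_pos: [0.6285, 0.0358, 0.2262]
orientation: [-70.0, -0.0, -88.3]
force: [0.4, 0.5, -1.7]
grip_width: 0.0621
```

```bash
python3 - <<'E'
from h import *
s=robot.sense();print(s["t"],s["joints"].round(2).tolist(),s["tool_pos"].round(4),s["orientation"].round(2),s["force"],s["grip_width"])
im=robot.read_camera("wrist");im2=robot.read_camera("scene");im3=robot.read_camera("top")
save(im,"w8");save(im2,"s8")
for c in("scene","wrist","top"): print(c,[(np.round(d["position"],1).tolist(),round(d["conf"],2)) for d in robot.pinpoint(c,"bead0_center")[:6]])
b=cv2.resize(im2[120:230,210:320],(400,400),interpolation=cv2.INTER_CUBIC);c=cv2.resize(im3[180:280,200:300],(400,400),interpolation=cv2.INTER_CUBIC)
save(np.hstack([b,c]),"m8")
E
```

```text
14.2833 [-13.12, 38.48, 11.08, 97.93, -13.29, 24.6, -82.75] [0.6285 0.0358 0.2262] [-6.998e+01 -4.000e-02 -8.829e+01] [ 0.41701729  0.48089897 -1.72955426] 0.06208993750461951
scene [([273.3, 200.6], 0.73), ([272.2, 185.1], 0.68)]
wrist [([84.6, 123.6], 0.68)]
top []
```

View pics/m8.png

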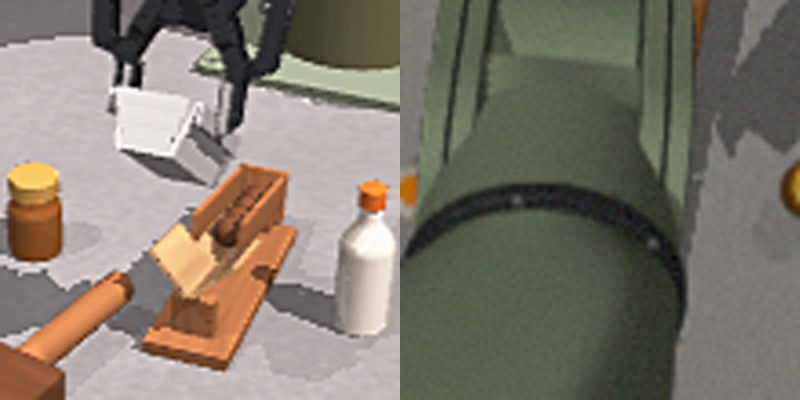

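All four beads are in a row in the groove (scene crop from (225,235) to (265,180)); nothing else has moved. Levelling the scoop and carrying it over the glue bottle to the mat.

Call:
carry_out([
  [[40, -0.5, 3, 1, -0.0021, 0.0698, 0], [40, -1, 6, 1, -0.0021, 0.0698, 0], [40, -1.5, 9, 1, -0.0021, 0.0698, 0], [40, -2, 12, 1, -0.0021, 0.0698, 0], [40, -2.5, 15, 1, -0.0021, 0.0698, 0], [40, -3, 18, 1, -0.0021, 0.0698, 0], [40, -3.5, 21.7, 1, -0.0021, 0.0698, 0], [40, -3.5, 21.7, 1, -0.0021, 0.0698, 0], [40, -3.5, 21.7, 1, -0.0021, 0.0698, 0], [40, -3.6, 21.7, 1, -0.0021, 0.0696, 0], [40, -3.6, 21.7, 0, 0, 0, -0.0213], [40, -3.6, 21.7, 0, 0, 0, -0.0213], [40, -3.6, 21.7, 0, 0, 0, -0.0213], [40, -3.6, 21.7, 0, 0, 0, -0.0213], [40, -3, 18, 0, 0, 0, -0.0213], [40, -2.5, 15, 0, 0, 0, -0.0213], [40, -2, 12, 0, 0, 0, -0.0213], [40, -1.5, 9, 0, 0, 0, -0.0213], [40, -1, 6, 0, 0, 0, -0.0213], [40, -0.5, 3, 0, 0, 0, -0.0213]],
])

```text
t: 16.25
tool_pos: [0.5784, 0.3361, 0.2344]
orientation: [-110.1, -0.1, -100.5]
force: [-0.0, 0.0, -1.1]
grip_width: 0.0621
```

Call:
carry_out([
  [[40, 0, 0, -10, 0, 0, 0], [40, 0, 0, -20, 0, 0, 0], [40, 0, 0, -25, 0, 0, 0], [40, 0, 0, -25, 0, 0, 0], [40, 0, 0, -25, 0, 0, 0], [40, 0, 0, -20, 0, 0, 0], [40, 0, 0, -15, 0, 0, 0], [40, 0, 0, -10, 0, 0, 0], [40, 0, 0, 0, 0, 0, 0], [40, 0, 0, 0, 0, 0, 0], [40, 0, 0, 0, 0, 0, 0]],
])

```text
t: 17.17
tool_pos: [0.5792, 0.3354, 0.0861]
orientation: [-110.0, 0.0, -100.5]
force: [0.2, -0.6, -1.6]
grip_width: 0.0624
```

```bash
python3 - <<'E'
from h import *
s=robot.sense();print(s["t"],s["joints"].round(2).tolist(),s["tool_pos"].round(4),s["orientation"].round(2),s["force"],s["grip_width"])
robot.read_camera("scene");C=cam("scene")
y=np.radians(s["orientation"][2]+90);mid=s["tool_pos"]-[0,0,.0047];lip=mid-[.095*np.cos(y),.095*np.sin(y),.006]
for q,P in(("pan1_mid",mid),("pan1_lip",lip)): print(q,[(np.round(d["position"],1).tolist(),round(d["conf"],2)) for d in robot.pinpoint("scene",q)[:2]],proj(C,P))
E
```

```text
17.1667 [-30.55, 70.03, 12.22, 45.05, -22.97, 83.2, -118.76] [0.5792 0.3354 0.0861] [-109.99    0.   -100.47] [ 0.17374412 -0.57350794 -1.57384298] 0.062351941215893464
pan1_mid [([372.6, 218.4], 0.58)] [373.21232417 219.63345596]
pan1_lip [([386.1, 203.0], 0.56)] [384.57614931 203.02200623]
```

Call:
carry_out([
  [[40, 0, 0, -10, 0, 0, 0], [40, 0, 0, -12, 0, 0, 0], [40, 0, 0, -12, 0, 0, 0], [40, 0, 0, -10, 0, 0, 0], [40, 0, 0, -6, 0, 0, 0], [40, 0, 0, -3, 0, 0, 0], [40, 0, 0, -3, 0, 0, 0], [40, 0, 0, 0, 0, 0, 0], [40, 0, 0, 0, 0, 0, 0]],
])

```text
t: 18.07
tool_pos: [0.5788, 0.3354, 0.0293]
orientation: [-110.0, -0.0, -100.5]
force: [0.9, -0.3, -0.8]
grip_width: 0.0624
```

Call:
carry_out([
  [[40, 0, 0, -1, 0, 0, 0], [40, 0, 0, -1, 0, 0, 0], [40, 0, 0, -1, 0, 0, 0], [40, 0, 0, 0, 0, 0, 0]],
])

```text
t: 18.4
tool_pos: [0.5789, 0.3354, 0.0268]
orientation: [-110.0, -0.0, -100.5]
force: [-0.2, -0.8, 6.5]
grip_width: 0.0622
```

Contact at 6.5 N. Release and go up.

Call:
carry_out([
  [[70, 0, 0, 0, 0, 0, 0], [85, 0, 0, 0, 0, 0, 0], [85, 0, 0, 0, 0, 0, 0], [85, 0, 0, 0, 0, 0, 0], [85, 0, 0, 0, 0, 0, 0], [85, 0, 0, 5, 0, 0, 0], [85, 0, 0, 10, 0, 0, 0], [85, 0, 0, 15, 0, 0, 0], [85, 0, 0, 20, 0, 0, 0], [85, 0, 0, 25, 0, 0, 0], [85, 0, 0, 25, 0, 0, 0], [85, 0, 0, 25, 0, 0, 0], [85, 0, 0, 20, 0, 0, 0], [85, 0, 0, 10, 0, 0, 0], [85, 0, 0, 0, 0, 0, 0], [85, 0, 0, 0, 0, 0, 0]],
])

```text
t: 19.73
tool_pos: [0.5787, 0.3353, 0.1812]
orientation: [-110.1, -0.0, -100.5]
force: [-0.3, -0.3, -1.5]
grip_width: 0.0849
```

```bash
python3 - <<'E'
from h import *
s=robot.sense();print(s["t"],s["tool_pos"].round(4),s["orientation"].round(2),s["force"],s["grip_width"])
im=robot.read_camera("wrist");im2=robot.read_camera("scene");im3=robot.read_camera("top");save(im3,"top9");save(im2,"s9")
for c in("scene","wrist"):
  C=cam(c)
  for q,z in(("pan1_mid",.022),("pan1_lip",.016),("mat",.003)): print(c,q,[(np.round(ray(C,d["position"],z),3),round(d["conf"],2)) for d in robot.pinpoint(c,q)[:3]])
print([(np.round(d["position"],1).tolist(),round(d["conf"],2)) for d in robot.pinpoint("top","bead0_center")[:6]])
a=cv2.resize(im,(400,300));b=cv2.resize(im3[120:300,60:420],(800,400),interpolation=cv2.INTER_CUBIC)[:,:]
top=np.hstack([cv2.resize(im,(267,200)),cv2.resize(im2[100:310,80:500],(400,200)),cv2.resize(im3[192:270,220:272],(133,200))])
save(np.vstack([cv2.resize(b,(800,400)),top]),"m9")
E
```

```text
19.7333 [0.5787 0.3353 0.1812] [-1.1005e+02 -3.0000e-02 -1.0046e+02] [-0.29542731 -0.29028938 -1.47141368] 0.08486974314789315
scene pan1_mid [(array([0.516, 0.042, 0.022]), 0.44)]
scene pan1_lip [(array([0.49 , 0.361, 0.016]), 0.89)]
scene mat [(array([0.594, 0.336, 0.003]), 0.84)]
wrist pan1_mid [(array([0.58 , 0.336, 0.022]), 0.58)]
wrist pan1_lip [(array([0.49 , 0.353, 0.016]), 0.61)]
wrist mat []
[([245.7, 254.9], 0.41)]
```

View pics/m9.png

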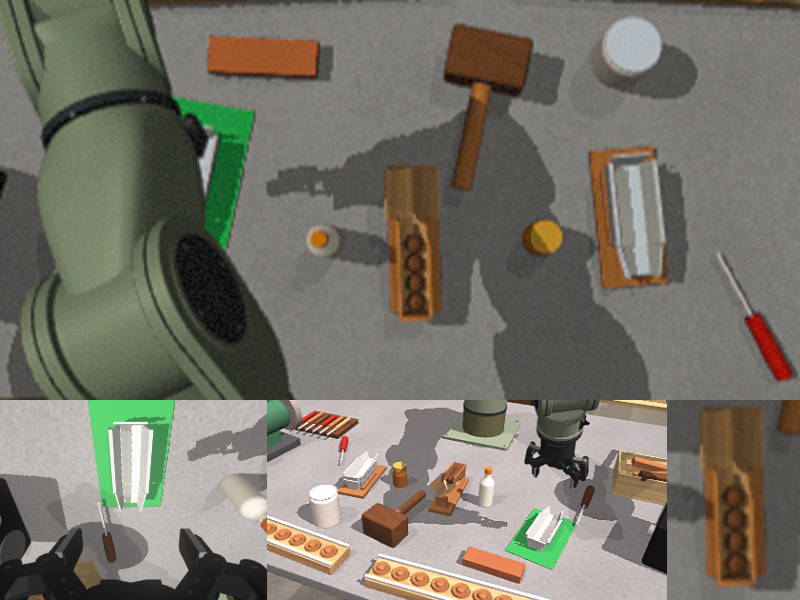

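The final view shows four beads in single file in the groove, the two empty scoops still nested, the poured scoop upright on the mat, and bystanders in place. One numeric check of centring (mat's green pixels, bystander shifts), then hand in.

```bash
python3 - <<'E'
from h import *
C=cam("wrist");im=robot.read_camera("wrist").astype(int)
m=(im[:,:,1]>100)&(im[:,:,0]<110)&(im[:,:,2]<130)&(im[:,:,1]-im[:,:,0]>60)
g=np.array([ray(C,p,.003)[:2] for p in np.argwhere(m)[:,::-1]]);y=np.radians(-10.5)
u=np.array([np.cos(y),np.sin(y)]);v=np.array([-u[1],u[0]]);d=g-[.572,.337]
print("mat u",np.percentile(d@u,[.2,99.8]),"v",np.percentile(d@v,[.2,99.8]))
a=cv2.imread("pics/top0.png").astype(int);b=cv2.imread("pics/top9.png").astype(int)
gl=lambda I,n:I[n[1]:n[3],n[0]:n[2]].mean(2).astype(np.float32)
for n,box in {"mallet":(258,128,302,208),"glue":(195,218,215,240),"wax":(294,216,316,238),"tin":(328,125,362,158),"stone":(150,132,207,158),"gougeA":(380,230,420,292),"stack":(325,184,362,252)}.items():
    print(n,np.round(cv2.phaseCorrelate(gl(a,box),gl(b,box)),2))
E
```

```text
mat u [-0.10561216  0.09611797] v [-0.06518771  0.06300136]Traceback (most recent call last):
  File "<stdin>", line 10, in <module>
    return _wrapfunc(a, 'round', decimals=decimals, out=out)
    return _wrapit(obj, method, *args, **kwds)
    conv = _array_converter(obj)
ValueError: setting an array element with a sequence. The requested array has an inhomogeneous shape after 1 dimensions. The detected shape was (2,) + inhomogeneous part.
```

```bash
python3 - <<'E'
from h import *
print(robot.sign_off())
E
```

```text
the job is handed in; nothing more can be done
None
```

The job is done and handed in at about 20 s of the 54 s allowed. I lifted only the top scoop, poured all four beads into the groove, and set the empty scoop upright on the green mat and let go.

**Pour:** the last top view shows the four beads in single file in the groove. The network itself reported only one of them (0.41), so that check rests on the picture.

**Placing:** the scoop stands upright. Its mid point is about 3 to 7 mm from the mat's centre along the mat's length, and the lip is roughly 20 to 25 mm inside the mat's edge. The fingers are open and the gripper is about 15 cm above the bench.

**Rest of the bench:** the two lower scoops are still nested on the stand, and the bystanders look unmoved in the last picture. My numerical check of their shifts crashed on a print error and I did not rerun it.

**Disagreements:**
- **Track mouth:** the network put it about 10 mm farther out than the corner measurement. I placed the lip so that either reading was safe.
- **Mat centre:** the wrist view put the mat's near edge about 4 mm from where the top-view fit had it.
- **Scene camera at the end:** it reported the mat centre at x = 0.594, against 0.572 from the top-view fit. It also gave one false detection of the scoop, near the track.

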